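# Release the wheel-nut driver from the impact wrench and store it in the carousel

### The job

Take the orange-banded wheel-nut driver out of the impact wrench: pull the chuck's sprung collar back towards the wrench's body until the driver is let go and pops forward, then draw it straight out. Set it down in the empty pocket of the driver carousel, socket end outwards like the others, letting go only once it rests there; then turn the carousel one click clockwise (seen from above) so that the next driver comes round to the pointer. Leave the stored drivers in their pockets and everything else on the bench where it stands.

Things in the scene. Friction and masses are not known exactly. Their poses are not given: they have to be found in the camera images.
- collar_mid (a point): Middle of the gripping surface of the chuck's collar, on its axis, 205 mm above the table: a ribbed black sleeve 38 mm across, 28 mm long, with a yellow rim 46 mm across and 6 mm long at its rear end. Own x axis: level, along the chuck, from the nose towards the wrench's body, the way the collar is pulled; z up.
- collar (a joint): How far the collar is pulled back, m: 0 at rest (locked), 0.012 fully back at its stop. A spring (9 N at rest, 14 N fully back) returns it. From about 0.008 the shank is freed; an ejector then pushes the driver 17 mm forward in about half a second while the collar is held back. It stays there, loose, 27 mm deep, head drooping up to 6 mm, when the collar is let go.
- chuck_mouth (a point): Mouth of the chuck, on its axis, fixed to the wrench, 4 mm ahead of the collar's front edge at rest; x axis as for the collar. The bore is 44 mm deep, 13.5 mm wide.
- wrench: Red and black cordless impact wrench, fixed upright in its grey charging dock. Origin on the table below the collar's middle (3 mm behind collar_mid), x axis as for the collar. On the chuck's axis, behind collar_mid: gear case from 36 mm (40 mm across, 62 mm from 56 mm on), 68 mm motor housing from 82 to 194 mm. Below the chuck is free air, but for a low wheel.
- driver_head (a point): The orange-banded wheel-nut driver, at first locked in the chuck: 124 mm long, 0.18 to 0.29 kg. This point: middle of its round steel head, 34 mm across, 58 mm long, the place to grip; behind the head a 12 mm hex shank 66 mm long. Own x axis: from the socket end to the shank's end. It is 51 mm ahead of the chuck's mouth when locked, 68 mm when popped forward, over 95 mm when clear.
- empty_pocket (a point): Where the middle of the driver's head lies when it rests in the carousel's empty pocket: on the driver's axis, 70 mm above the table, 123 mm from the hub. Turns with the carousel. Own x axis: level, from the rim to the hub, the way the shank points. The pocket is two aluminium 90-degree V rests, open at the top. Between them the head is free from below, 32 mm over the disc.
- rim_rest (a point): Middle of the pocket's V rest at the rim, 23 mm outwards of empty_pocket, on the same axis: 12 mm long, 46 mm wide, its edges about level with the driver's axis; it carries the end of the head. Just outside it an end stop, 3 mm clear of a centred head's end; its top is 8 mm below the axis.
- shank_rest (a point): Middle of the pocket's V rest for the shank, 44 mm inwards of empty_pocket, on the same axis: 12 mm long, 28 mm wide, its edges 6 mm above the axis; it leaves 9 mm behind a centred head.
- rotor (a joint): Turn of the carousel in rad, 0 at the start, growing clockwise seen from above. It clicks into rest every 1.047 rad (60 degrees); the sprung click takes up to about 0.4 N m to pass half-way, then draws the carousel into the next rest by itself.
- knob (a point): Middle of the round black fluted knob on the carousel's hub, by which it is turned: 44 mm across, 100 to 128 mm above the table, on the carousel's axis.
- stand: Fixed black stand of the driver carousel; origin on the table below the hub; -x axis points to its yellow pointer, at the rim, where the empty pocket starts. On it turns a blue disc 316 mm across, its top 38 mm above the table, with six pockets 60 degrees apart; five hold drivers, of which the two beside the empty pocket are loose and the far three sit fast.
- stored1_head (a point): Middle of the head of the stored driver with the blue band, same shape and size as the orange one, loose in the next pocket 60 degrees anticlockwise of the empty one seen from above, 70 mm above the table. To stay in its pocket.
- stored5_head (a point): Middle of the head of the stored driver with the white band, same shape and size as the orange one, loose in the next pocket 60 degrees clockwise of the empty one seen from above, 70 mm above the table. To stay in its pocket.
- spray_can_mid (a point): Blue and white spray can, 58 mm across, 195 mm tall, standing loose beside the chuck (98 to 125 mm from its axis); origin at mid-height. Not to be disturbed.
- car_wheel_mid (a point): Loose model car wheel lying flat beside and below the chuck, black tyre with yellow rim, 116 mm across, 55 mm high; origin at mid-height. Not to be disturbed.
- glue_bottle_mid (a point): White glue bottle with red cap, 38 mm across, 125 mm tall, standing loose between the wrench and the carousel; origin at mid-height. Not to be disturbed.
- battery_pack_mid (a point): Black and green battery pack lying loose in front, 138 x 46 x 25 mm; origin at mid-height. Not to be disturbed.
- screwdriver_grip (a point): Orange-handled screwdriver, 200 mm long, lying loose on the right (this point is on its handle); origin at mid-height. Not to be disturbed.
- fuel_bottle_mid (a point): Yellow fuel bottle, 72 mm across, 170 mm tall, standing loose at the right front; origin at mid-height. Not to be disturbed.
- nut_box_mid (a point): Clear box of wheel nuts, 160 x 110 x 40 mm, loose at the left front; origin at mid-height. Not to be disturbed.
Mind the look-alikes: they are no part of the job. Leave any purple look-alike of the part that bears driver_head alone.

How it is judged:
On the way, in this order (a step that is already met when the one before it is completed fails the run):
1. the collar is pulled back (at least 9 mm of its 12) (value of joint collar above 0.009 m), for 0.1 s.
2. the driver is drawn right out of the chuck (its head's middle more than 98 mm ahead of the mouth) (x of driver_head in the frame of chuck_mouth below -0.098 m), for 0.1 s.
3. the driver rests in the empty pocket and is let go, before the carousel is turned (still within 0.3 rad of its start) (distance between driver_head and empty_pocket below 0.012 m and angle between the x axis of driver_head and the x axis of empty_pocket, either way round below 0.12 rad and contact force between the fingers and driver below 0.05 N and value of joint rotor between -0.3 and 0.3 rad), for 0.3 s.
At the end, for the whole second after the job is handed in: Orange driver free and still in the once empty pocket (head's middle within 12 mm, axis within 0.12 rad, socket outwards); carousel at rest one click clockwise (1.047 rad, within 0.09); collar forward (within 3 mm); stored ones in their pockets (heads 58 to 88 mm above the table) (distance between driver_head and empty_pocket below 0.012 m and angle between the x axis of driver_head and the x axis of empty_pocket, either way round below 0.12 rad and contact force between the fingers and driver below 0.05 N and value of joint rotor between 0.957198 and 1.1372 rad and velocity of joint rotor between -0.05 and 0.05 rad/s and linear speed of driver below 0.03 m/s and value of joint collar below 0.003 m and not (height (world z) of stored1_head above 0.088 m or height (world z) of stored1_head below 0.058 m) and not (height (world z) of stored5_head above 0.088 m or height (world z) of stored5_head below 0.058 m)); the robot touches nothing.
It fails at once if the driver is let go in the air: out of the chuck, not touched by the fingers and more than 20 mm above its resting height in the pocket (contact force between the fingers and driver below 0.01 N and x of driver_head in the frame of chuck_mouth below -0.098 m and height (world z) of driver_head above 0.09 m).
It fails at once if the carousel is turned more than half a click past its next rest, or half a click the wrong way (value of joint rotor above 1.57 rad or value of joint rotor below -0.5 rad).
It fails at once if a stored driver leaves its pocket ((height (world z) of stored1_head above 0.088 m or height (world z) of stored1_head below 0.058 m) or (height (world z) of stored5_head above 0.088 m or height (world z) of stored5_head below 0.058 m)).
It fails at once if a bystander is moved by more than 30 mm or knocked over (distance of any of spray_can_mid, car_wheel_mid, glue_bottle_mid, battery_pack_mid, screwdriver_grip, fuel_bottle_mid, nut_box_mid from where it was at the start of the episode above 0.03 m).
It also fails if it takes over 59 s, if anything falls off the work surface, if the arm or the gripper's body presses on something with over 40 N, if the wrist force passes 120 N, or if a joint passes its speed limit or range.

### The arm

A 7-joint arm with a two-finger parallel gripper is mounted at the origin on the work surface. World frame = base frame: x ahead of the robot, y to its left, z up, the work surface at z = 0. Lengths are in m, angles in rad, forces in N, time in s.
With the tool pointing down it reaches from about 0.35 to 0.9 m from the base axis. Payload 8.1 kg.
Tool frame: the origin (TCP) lies at the very end of the fingers, on their centre line; the grasp point (between the pads) lies 19 mm behind it; x points along the fingers, y is the direction in which the jaws open and shut, and the axes are right-handed (so a half turn about x gives the same grasp; the last joint's range is limited). The gripper opens to 92 mm and grips with 3 to 60 N. Pads are 19 mm wide; open, the fingers measure 130 mm over their backs; the gripper's body (75 mm by 190 mm) begins 47 mm behind the grasp point.
Start: joints at [1.143, 0.434, 0.025, 1.573, -0.012, 1.134, -0.075], TCP at [0.199, -0.592, 0.227] pointing down, gripper open.
Joint ranges: [-2.62, 2.62], [-0.44, 2.09], [-1.27, 1.32], [0.08, 2.57], [-1.32, 4.46], [0.12, 2], [-2.74, 2.74]. Speed limits (rad/s): [2.22, 2.22, 3.01, 3.01, 3.14, 3.14, 3.14].

### API

Orientations are given as a rotation vector (axis times angle).
In Python, from cell import * gives the robot as it stands.
- The arm moves only by the shell command python3 -m handwheel 'ROWS' [FORCE]. ROWS is JSON, a list of rows, each a list of 7 numbers: the opening, from 0 (shut) to 1 (fully open), then the shift along the tool's x, y, z in m, then the turn, a rotation vector about the tool's x, y, z in rad. A call has 1 to 10 rows; each row shifts and turns the commanded pose from where the row before left it, along the tool's axes as they then stand; what a row does not reach is not made up. A row lasts 1/10 s, in which the tool goes at most 50 mm and 8.59 degrees, less where a joint would pass 70% of its speed; a pose out of reach is approached as far as the arm can. A call is refused whole if a number of a shift passes 0.05 or a number of a turn 0.15, either way. A call with a gripper value outside its range is refused whole. The fingers move at their own pace and stop on an object; FORCE is the grip in N (left out, the last holds). Time passes only in rows, so rows that do not move let the fingers close. It gives the time, the measured TCP pose, the force and the opening at its end, in the units of the state.
- observe(): the state, without advancing time (a new reading comes with each control period).
- get_image(name): name is "scene" or "top" or "wrist"; returns (picture, depth): 400x640x3 uint8, blue, green, red; 400x640 float32, m along the optical axis (not along the pixel's ray), 0 where there is no reading.
- get_calibration(name): a dict with "camera_matrix" (3x3 intrinsics, pixels), "pose" (4x4, takes a point from camera to world coordinates). Camera axes: x right, y down, z forward; pixel columns grow to the right and rows downward; lengths in m; the calibration is good to about 2 mm. A picture is of the moment at which its call begins: read the wrist's pose just before it. get_calibration takes no time and is no camera call; for the wrist camera it gives the pose at the moment of the call.
- sign_off(): hands the job in, once; it reports no verdict.
The state is a dict: "clock": time; "joints": joint angles; "dq": joint speeds; "joint_efforts": joint torques, N m; "position": TCP position; "ee_rot": TCP orientation; "force": force on the tool from outside, world axes, zero at the start; "ft_torque": the same for the moment, N m; "width": opening from 0.0 (shut) to 1.0 (fully open).
Only numpy, scipy, OpenCV 4.12 (cv2) and the standard library are available. Lean on these libraries where they do the work, as an engineer would, in place of code of your own. Each camera call takes 0.05 s, during which the arm holds its last target. There are 200 camera calls.

## Working session

There is one attempt and no reset: what is moved stays moved. The work goes in short steps, Python scripts to look and compute and a shell command to move; the robot and the scene stay as the last step left them, time stands still between calls to the robot, and variables do not carry over. Pictures are saved under pics/ and viewed, about 8 in all and at most 12, crops included, and the job is handed in when it is done.

```bash
mkdir -p pics; ls
python3 - <<'E'
from cell import *
import cv2,numpy as np
for n in ("scene","top"):
    im,d=get_image(n); cv2.imwrite(f"pics/{n}0.png",im); np.save(f"pics/{n}0.npy",d)
    c=get_calibration(n); print(n,np.round(c["camera_matrix"],1).tolist(),np.round(c["pose"],3).tolist())
print(observe())
E
```

```text
pics
scene [[415.0, 0.0, 317.5], [0.0, 415.0, 202.7], [0.0, 0.0, 1.0]] [[0.202, 0.651, -0.732, 1.415], [0.979, -0.122, 0.163, -0.205], [0.017, -0.75, -0.662, 0.921], [0.0, 0.0, 0.0, 1.0]]
top [[367.6, 0.0, 324.7], [0.0, 367.6, 202.7], [0.0, 0.0, 1.0]] [[-0.001, -0.992, 0.128, 0.352], [-1.0, 0.003, 0.016, -0.03], [-0.016, -0.128, -0.992, 1.327], [0.0, 0.0, 0.0, 1.0]]
{'clock': 0.1, 'joints': array([ 1.14341678,  0.43516398,  0.02500709,  1.57401093, -0.01159066,
        1.13400392, -0.0751403 ]), 'dq': array([-0.00020136, -0.00082417, -0.0002581 , -0.00177162, -0.00082858,
       -0.00078201, -0.00043252]), 'joint_efforts': array([ 3.72919560e-03, -6.69122314e+01,  9.88554955e-01, -3.15144682e+01,
       -6.04517804e-02,  3.74125619e-02,  8.88669661e-05]), 'position': array([ 0.19921724, -0.59191071,  0.22601535]), 'ee_rot': array([ 2.04598788,  0.33656178, -2.04678278]), 'force': array([ 0.82805205,  0.28641706, -0.4401922 ]), 'ft_torque': array([0.05050959, 0.04132496, 0.04371448]), 'width': 1.001451600597826}
```

View pics/top0.png

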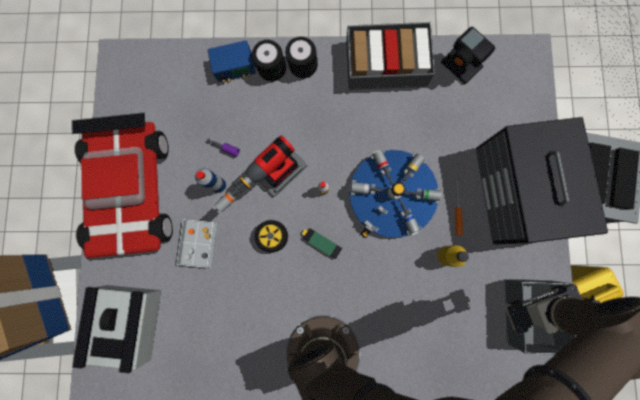

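View pics/scene0.png

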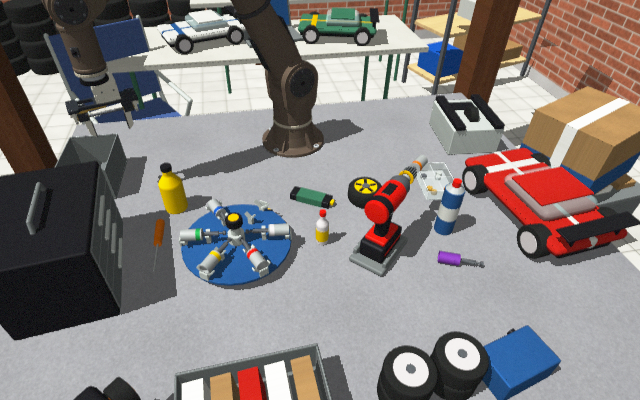

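The top view shows the wrench chuck at about (235,188), pointing lower-left. The carousel hub is at (398,189), with the pointer and empty pocket at about (368,232). Next I'll enlarge both.

```bash
cat > h.py <<'E'
import cv2,numpy as np
from cell import *
from scipy.spatial.transform import Rotation as R
def w(c,u,v,d):
    K=np.array(c["camera_matrix"]);P=np.array(c["pose"])
    p=np.linalg.inv(K)@np.array([u,v,1.])*d
    return (P@np.r_[p,1])[:3]
def atz(c,u,v,z):
    P=np.array(c["pose"]); r=w(c,u,v,1.)-P[:3,3]
    return P[:3,3]+r*(z-P[2,3])/r[2]
def cloud(c,d):
    K=np.array(c["camera_matrix"]);P=np.array(c["pose"])
    v,u=np.mgrid[:d.shape[0],:d.shape[1]]
    p=np.stack([(u-K[0,2])/K[0,0]*d,(v-K[1,2])/K[1,1]*d,d],-1)
    return p@P[:3,:3].T+P[:3,3]
E
python3 - <<'E'
from h import *
im=cv2.imread("pics/top0.png")
a=cv2.resize(im[130:250,190:310],None,fx=3.3,fy=3.3,interpolation=cv2.INTER_CUBIC)
b=cv2.resize(im[130:250,335:455],None,fx=3.3,fy=3.3,interpolation=cv2.INTER_CUBIC)
cv2.imwrite("pics/crop.png",np.hstack([a,b]))
c=get_calibration("top");d=np.load("pics/top0.npy")
X=cloud(c,d)
print("hub",atz(c,398.5,189.5,.128),"pointer",atz(c,366,234,.03))
for u,v in [(218,208),(225,200),(232,193),(240,185),(248,178),(260,168),(270,160)]: print(u,v,X[v,u].round(3))
# axis from depth: points with z>0.17 in wrench region
m=np.zeros(d.shape,bool);m[130:225,195:310]=1;m&=(X[...,2]>.19)&(X[...,2]<.26)&(d>0)
p=X[m];print(len(p));
for q in p[np.argsort(p[:,1])][::12]: print(q.round(3))
E
```

```text
hub [ 0.55023607 -0.25432907  0.128     ] pointer [ 0.40853106 -0.15460265  0.03      ]
218 208 [0.48  0.313 0.217]
225 200 [0.505 0.293 0.217]
232 193 [0.528 0.275 0.206]
240 185 [0.55  0.246 0.224]
248 178 [0.573 0.224 0.216]
260 168 [0.6   0.184 0.235]
270 160 [0.626 0.154 0.233]
1604
[0.665 0.086 0.216]
[0.667 0.091 0.229]
[0.674 0.094 0.226]
[0.683 0.097 0.229]
[0.685 0.099 0.234]
[0.668 0.102 0.238]
[0.656 0.103 0.224]
[0.681 0.105 0.237]
[0.642 0.107 0.216]
[0.642 0.109 0.205]
[0.656 0.111 0.237]
[0.654 0.112 0.232]
[0.689 0.114 0.241]
[0.657 0.115 0.233]
[0.674 0.117 0.239]
[0.645 0.118 0.231]
[0.631 0.12  0.212]
[0.666 0.121 0.235]
[0.699 0.122 0.229]
[0.684 0.124 0.239]
[0.636 0.124 0.228]
[0.624 0.126 0.213]
[0.644 0.127 0.232]
[0.707 0.129 0.224]
[0.641 0.13  0.233]
[0.637 0.131 0.226]
[0.646 0.132 0.236]
[0.641 0.133 0.232]
[0.62  0.135 0.219]
[0.656 0.135 0.237]
[0.627 0.137 0.226]
[0.615 0.138 0.213]
[0.623 0.139 0.23 ]
[0.654 0.141 0.242]
[0.632 0.142 0.234]
[0.679 0.143 0.232]
[0.658 0.144 0.24 ]
[0.668 0.145 0.237]
[0.604 0.147 0.219]
[0.653 0.148 0.238]
[0.609 0.14
[... 1165 characters left out ...]
08]
[0.544 0.237 0.223]
[0.542 0.238 0.217]
[0.551 0.241 0.221]
[0.538 0.243 0.222]
[0.559 0.246 0.226]
[0.533 0.247 0.217]
[0.56 0.25 0.22]
[0.563 0.253 0.221]
[0.536 0.257 0.216]
[0.537 0.261 0.213]
[0.537 0.265 0.207]
[0.528 0.268 0.206]
[0.528 0.272 0.205]
[0.528 0.275 0.206]
[0.505 0.278 0.214]
[0.505 0.281 0.216]
[0.517 0.283 0.219]
[0.523 0.286 0.22 ]
[0.53  0.288 0.213]
[0.496 0.291 0.212]
[0.488 0.293 0.202]
[0.505 0.296 0.217]
[0.521 0.297 0.213]
[0.518 0.3   0.215]
[0.481 0.303 0.212]
[0.476 0.305 0.204]
[0.486 0.307 0.219]
[0.481 0.309 0.211]
[0.475 0.312 0.212]
[0.484 0.315 0.212]
[0.484 0.32  0.215]
[0.598 0.372 0.194]
[0.597 0.378 0.196]
[0.581 0.384 0.195]
[0.591 0.39  0.198]
```

View pics/crop.png

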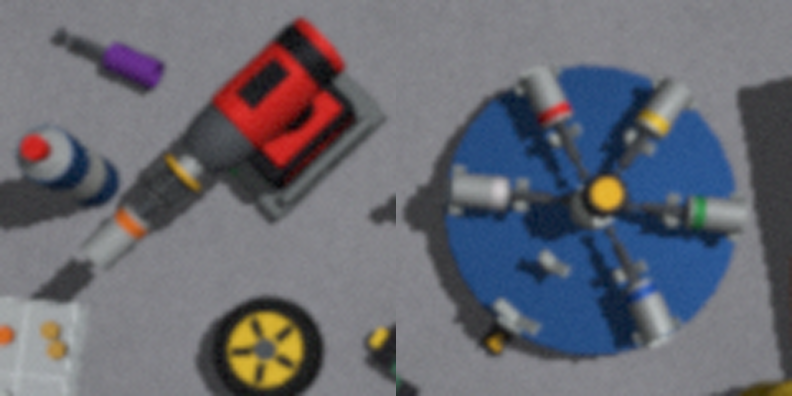

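The crops show the orange band at about top-camera (229,197), the collar's yellow rim at (245,182) and the driver tip at (218,208). The empty V rests are at (381,209) and (371,227). Next step is a closer look with the wrist camera.

```bash
cat >> h.py <<'E'
def plan(p,jaw=None,ref=None):
    """tool-frame turn (rotvec) to x-down with jaw yaw, then shift after the turn"""
    s=observe(); R0=R.from_rotvec(s["ee_rot"]).as_matrix(); pos=np.array(s["position"])
    R1=R0
    if jaw is not None:
        y=np.array([np.cos(jaw),np.sin(jaw),0]); 
        if y@R0[:,1]<0: y=-y
        x=np.array([0,0,-1.]); R1=np.stack([x,y,np.cross(x,y)],1)
    print("pos",pos.round(4),"jawyaw",round(np.arctan2(R0[1,1],R0[0,1]),4),"x",R0[:,0].round(4),"q7",round(s["joints"][6],3),"w",round(s["width"],3),"F",s["force"].round(2),"t",s["clock"])
    print("turn",R.from_matrix(R0.T@R1).as_rotvec().round(4),"shift(after turn)",(R1.T@(np.array(p)-pos)).round(4))
E
python3 - <<'E'
from h import *
c=get_calibration("wrist");s=observe();R0=R.from_rotvec(s["ee_rot"]).as_matrix()
P=np.array(c["pose"]);print(np.round(c["camera_matrix"],1).tolist());print("R0",R0.round(3).tolist())
print("cam in tool",(R0.T@(P[:3,3]-s["position"])).round(3),(R0.T@P[:3,:3]).round(3).tolist())
ct=get_calibration("top")
a=atz(ct,190+96/3.3,130+257/3.3,.215);b=atz(ct,190+182/3.3,130+172/3.3,.225)
hub=atz(ct,398.3,189.1,.128);ptr=atz(ct,335+(496-396)/3.3,130+343/3.3,.03)
print("tip",a,"rim",b,"yaw",np.arctan2(*(b-a)[1::-1]));print(hub,ptr,np.arctan2(*(hub-ptr)[1::-1]))
print("rests",atz(ct,335+(516-396)/3.3,130+318/3.3,.065),atz(ct,335+(550-396)/3.3,130+263/3.3,.07))
E
```

```text
[[330.3, 0.0, 318.4], [0.0, 330.3, 199.7], [0.0, 0.0, 1.0]]
R0 [[-0.001, 0.319, -0.948], [0.001, -0.948, -0.319], [-1.0, -0.001, 0.0]]
cam in tool [-0.159  0.001 -0.072] [[-0.0, -0.267, 0.964], [1.0, -0.0, 0.0], [0.0, 0.964, 0.267]]
tip [0.48097904 0.31046991 0.215     ] rim [0.55880468 0.230239   0.225     ] yaw -0.8006148034245609
[ 0.551573   -0.25370806  0.128     ] [ 0.40874773 -0.15216188  0.03      ] -0.618058401239567
rests [ 0.43306924 -0.17000058  0.065     ] [ 0.48984929 -0.20571523  0.07      ]
```

```bash
python3 -m handwheel '[[0.65,-0.04,0,0,0,0,0],[0.65,0,-0.031,-0.037,0,0,0],[0.65,0,-0.031,-0.037,0,0,0],[0.65,0,-0.031,-0.037,0,0,0],[0.65,0,-0.031,-0.037,0,0,0],[0.65,0,-0.031,-0.037,0,0,0],[0.65,0,-0.031,-0.037,0,0,0],[0.65,0,-0.031,-0.037,0,0,0],[0.65,0,-0.031,-0.037,0,0,0],[0.65,0,-0.031,-0.037,0,0,0]]' 40
python3 -m handwheel '[[0.65,0,0,0,-0.14,0,0],[0.65,0,0,0,-0.14,0,0],[0.65,0,0,0,-0.14,0,0],[0.65,0,0,0,-0.14,0,0],[0.65,0,0,0,-0.14,0,0],[0.65,0,0,0,-0.14,0,0],[0.65,0,0,0,-0.14,0,0],[0.65,0,0,0,-0.14,0,0]]'
python3 -c "
from h import *
plan([.45,-.18,.27],.953)"
```

```text
clock: 1.1
position: [0.4264, -0.2199, 0.2667]
ee_rot: [2.046, 0.335, -2.046]
force: [0.9, -1.4, -0.6]
width: 0.65
clock: 1.9
position: [0.4257, -0.2216, 0.2664]
ee_rot: [1.297, 1.151, -1.298]
force: [-0.9, -0.2, -0.2]
width: 0.651
pos [ 0.4257 -0.2216  0.2664] jawyaw -0.1203 x [-7.e-04  3.e-04 -1.e+00] q7 0.17 w 0.651 F [-0.87 -0.18 -0.18] t 1.9
turn [-1.0733e+00 -6.0000e-04  6.0000e-04] shift(after turn) [-0.0036  0.048  -0.0043]
```

```bash
python3 -m handwheel '[[0.65,0,0,0,-0.14,0,0],[0.65,0,0,0,-0.14,0,0],[0.65,0,0,0,-0.14,0,0],[0.65,0,0,0,-0.14,0,0],[0.65,0,0,0,-0.14,0,0],[0.65,0,0,0,-0.14,0,0],[0.65,0,0,0,-0.14,0,0],[0.65,0,0,0,-0.094,0,0],[0.65,0,0.048,0,0,0,0],[0.65,0,0,0,0,0,0]]'
python3 - <<'E'
from h import *
c=get_calibration("wrist");im,d=get_image("wrist");cv2.imwrite("pics/w1.png",im);np.savez("pics/w1.npz",d=d,K=c["camera_matrix"],P=c["pose"])
plan([.45,-.18,.27],.953)
E
```

```text
clock: 2.9
position: [0.4565, -0.1777, 0.2669]
ee_rot: [0.486, 1.515, -0.481]
force: [-0.4, -0.2, 1.2]
width: 0.65
pos [ 0.4552 -0.1799  0.2667] jawyaw 0.9524 x [ 6.0e-04  1.4e-03 -1.0e+00] q7 1.09 w 0.652 F [-1.01  0.57  0.38] t 2.95
turn [-0.0006 -0.0003 -0.0014] shift(after turn) [-0.0033 -0.0031 -0.0042]
```

View pics/w1.png

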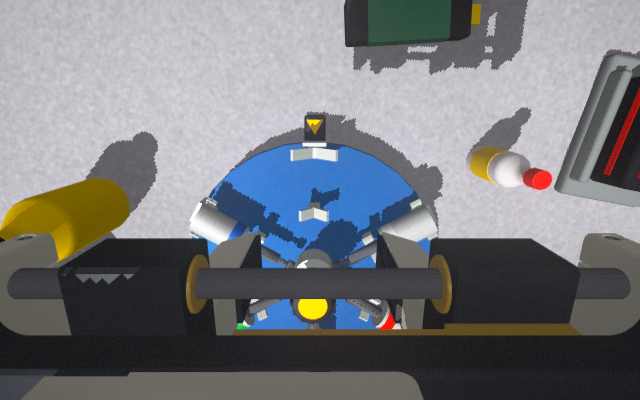

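The wrist view shows the rim V at (314,154), the shank V at (314,215), the hub cap at (312.5,306) and the pointer at (315,127). Next I'll work out the pocket axis from these and move on to the wrench.

Run:
```python
from h import *
z=np.load("pics/w1.npz");c=dict(camera_matrix=z["K"],pose=z["P"]);d=z["d"];X=cloud(c,d)
hub=atz(c,312.5,306,.13)
print("hub",hub,X[306,312]); 
m=np.zeros(d.shape,bool);m[145:163,285:345]=1;m&=(X[...,2]>.05)&(X[...,2]<.08);p=X[m];v,u=np.nonzero(m)
print("rim rest",len(p),p.mean(0),u.min(),u.max(),v.min(),v.max(),p[:,2].max())
m2=np.zeros(d.shape,bool);m2[203:224,292:337]=1;m2&=(X[...,2]>.055)&(X[...,2]<.09);q=X[m2];v,u=np.nonzero(m2)
print("shank rest",len(q),q.mean(0),u.min(),u.max(),v.min(),v.max(),q[:,2].max())
yaw=np.arctan2(*(q.mean(0)-p.mean(0))[1::-1]);print("yaw rests",yaw,"yaw rim-hub",np.arctan2(*(hub-p.mean(0))[1::-1]),np.linalg.norm((hub-p.mean(0))[:2]),np.linalg.norm((hub-q.mean(0))[:2]))
# glue
m3=np.zeros(d.shape,bool);m3[140:195,465:556]=1;m3&=X[...,2]>.02;g=X[m3];print("glue",g.min(0),g.max(0))
plan([.47,.28,.36],.77)
```

```text
hub [ 0.55361236 -0.25460226  0.13      ] [ 0.55402502 -0.25555224  0.12864852]
rim rest 494 [ 0.43504267 -0.16873914  0.06100768] 291 337 145 160 0.07107416713729159
shank rest 357 [ 0.48908739 -0.20806154  0.06922967] 299 328 206 221 0.07739078387214549
yaw rests -0.6290037681126223 yaw rim-hub -0.6267557114706792 0.14639414927680663 0.07955822043521532
glue [ 0.39841728 -0.13799491  0.02000755] [0.58863831 0.01243283 0.42552753]
pos [ 0.4552 -0.1799  0.2667] jawyaw 0.9524 x [ 6.0e-04  1.4e-03 -1.0e+00] q7 1.09 w 0.652 F [-1.01  0.57  0.38] t 2.95
turn [ 0.1824 -0.0005 -0.0014] shift(after turn) [-0.0933  0.3308 -0.3199]
```

```bash
python3 -m handwheel '[[0.65,-0.047,0,0,0,0,0],[0.65,-0.047,0,0,0,0,0],[0.65,0,0,0,0.091,0,0],[0.65,0,0,0,0.091,0,0]]'
python3 -m handwheel '[[0.65,0,0.0356,-0.0289,0,0,0],[0.65,0,0.0356,-0.0289,0,0,0],[0.65,0,0.0356,-0.0289,0,0,0],[0.65,0,0.0356,-0.0289,0,0,0],[0.65,0,0.0356,-0.0289,0,0,0],[0.65,0,0.0356,-0.0289,0,0,0],[0.65,0,0.0356,-0.0289,0,0,0],[0.65,0,0.0356,-0.0289,0,0,0],[0.65,0,0.0356,-0.0289,0,0,0],[0.65,0,0.0356,-0.0289,0,0,0]]'
python3 -m handwheel '[[0.65,0,0,0,0,0,0],[0.65,0,0,0,0,0,0]]' >/dev/null
python3 - <<'E'
from h import *
c=get_calibration("wrist");im,d=get_image("wrist");cv2.imwrite("pics/w2.png",im);np.savez("pics/w2.npz",d=d,K=c["camera_matrix"],P=c["pose"])
plan([.51,.275,.36],.77)
E
```

```text
clock: 3.35
position: [0.4542, -0.1833, 0.362]
ee_rot: [0.632, 1.474, -0.633]
force: [-0.3, 0.9, -0.3]
width: 0.647
clock: 4.35
position: [0.5105, 0.2733, 0.3603]
ee_rot: [0.629, 1.477, -0.631]
force: [0.5, -0.4, 0.7]
width: 0.648
pos [0.5104 0.2717 0.3601] jawyaw 0.7658 x [-8.0e-04 -1.2e-03 -1.0e+00] q7 -0.045 w 0.649 F [ 0.31 -0.18  0.23] t 4.6
turn [-0.0042  0.0003  0.0014] shift(after turn) [ 0.0001  0.002  -0.0027]
```

View pics/w2.png

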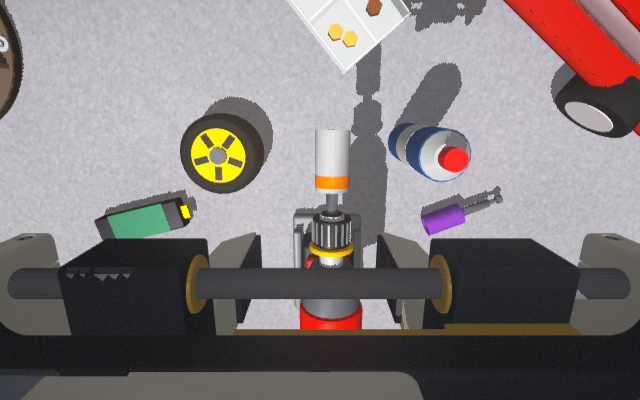

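The view shows the driver head at u 315–350, v 129–192, the shank down to v 212, the ribbed collar at v 213–247 and the yellow rim at about v 252. I'll fit the axis.

Run:
```python
from h import *
z=np.load("pics/w2.npz");c=dict(camera_matrix=z["K"],pose=z["P"]);d=z["d"];X=cloud(c,d);im=cv2.imread("pics/w2.png")
pts=[]
for v in range(126,262,3):
    m=(X[v,:,2]>.175)&(X[v,:,2]<.25);m[:295]=0;m[375:]=0;u=np.nonzero(m)[0]
    if len(u)<5: continue
    uc=(u.min()+u.max())/2;pts.append((v,uc,*atz(c,uc,v,.205)));print(v,u.min(),u.max(),X[v,int(uc)].round(4),np.round(pts[-1][2:],4))
p=np.array(pts);A=p[(p[:,0]<255)];
dx=A[:,2:4]-A[:,2:4].mean(0);uu,s,vt=np.linalg.svd(dx);t=vt[0]*np.sign(vt[0,0]);print("yaw",np.arctan2(t[1],t[0]),"mean",A[:,2:4].mean(0),"res",(dx@vt[1]).round(4))
```

```text
132 315 350 [0.4834 0.3168 0.216 ] [0.4845 0.3169 0.205 ]
135 315 350 [0.4851 0.315  0.2172] [0.4864 0.3149 0.205 ]
138 315 349 [0.4869 0.3131 0.2179] [0.488  0.3126 0.205 ]
141 315 349 [0.4889 0.3111 0.2168] [0.49   0.3107 0.205 ]
144 315 349 [0.4906 0.3093 0.2191] [0.492  0.3087 0.205 ]
147 315 349 [0.4926 0.3073 0.2175] [0.4939 0.3067 0.205 ]
150 315 349 [0.4944 0.3055 0.2181] [0.4959 0.3047 0.205 ]
153 315 349 [0.4963 0.3035 0.2181] [0.4979 0.3027 0.205 ]
156 315 349 [0.4983 0.3015 0.2175] [0.4999 0.3006 0.205 ]
159 315 349 [0.5002 0.2996 0.2181] [0.5019 0.2986 0.205 ]
162 315 349 [0.502  0.2978 0.2192] [0.5039 0.2966 0.205 ]
165 315 349 [0.5039 0.2958 0.2189] [0.5059 0.2945 0.205 ]
168 315 349 [0.5058 0.2939 0.2198] [0.508  0.2924 0.205 ]
171 315 349 [0.5077 0.2919 0.2198] [0.51   0.2904 0.205 ]
174 315 349 [0.5098 0.2898 0.219 ] [0.5121 0.2883 0.205 ]
177 315 349 [0.5115 0.2881 0.2209] [0.5142 0.2862 0.205 ]
180 315 349 [0.5136 0.286  0.2201] [0.5162 0.2841 0.205 ]
183 315 349 [0.5157 0.2838 0.2192] [0.5183 0.2819 0.205 ]
186 315 349 [0.5173 0.2821 0.2213] [0.5204 0.2798 0.205 
[... 1137 characters left out ...]
] [0.5643 0.2346 0.205 ]
249 310 353 [0.56   0.2373 0.2237] [0.5667 0.2322 0.205 ]
252 313 350 [0.5603 0.2368 0.2294] [0.569  0.2298 0.205 ]
255 319 344 [0.5629 0.2342 0.2281] [0.5714 0.2274 0.205 ]
258 316 345 [0.5683 0.2279 0.2173] [0.573  0.2243 0.205 ]
261 312 349 [0.5705 0.2256 0.2174] [0.5754 0.2219 0.205 ]
yaw -0.801255206393639 mean [0.52517771 0.27456904] res [-0.0002 -0.0003  0.0002  0.0002  0.0001  0.0001  0.0001  0.      0.
 -0.     -0.     -0.0001 -0.0001 -0.0001 -0.0001 -0.0002 -0.0002 -0.0002
 -0.0002  0.0002 -0.0003  0.0002  0.0001  0.0001  0.0001  0.0001  0.0005
  0.0005  0.0005 -0.0001 -0.0001 -0.0001 -0.0001 -0.0002 -0.0002 -0.0002
  0.0008  0.0002 -0.0003 -0.0003 -0.0004]
```

```bash
python3 -c "
from h import *
plan([.5485,.2505,.186],.77)"
```

```text
pos [0.5104 0.2717 0.3601] jawyaw 0.7658 x [-8.0e-04 -1.2e-03 -1.0e+00] q7 -0.045 w 0.649 F [ 0.31 -0.18  0.23] t 4.6
turn [-0.0042  0.0003  0.0014] shift(after turn) [0.1741 0.0126 0.0417]
```

```bash
python3 -m handwheel '[[0.65,0,0.0126,0.0417,-0.004,0,0.0014],[0.65,0.04,0,0,0,0,0],[0.65,0.04,0,0,0,0,0],[0.65,0.03,0,0,0,0,0],[0.65,0.02,0,0,0,0,0],[0.65,0,0,0,0,0,0]]' 40
python3 -c "
from h import *
plan([.5485,.2505,.186],.77)"
```

```text
clock: 5.2
position: [0.5477, 0.2475, 0.2279]
ee_rot: [0.625, 1.48, -0.631]
force: [-0.5, -0.9, -0.1]
width: 0.649
pos [0.5477 0.2475 0.2279] jawyaw 0.7669 x [-0.003  -0.0027 -1.    ] q7 -0.047 w 0.649 F [-0.46 -0.89 -0.12] t 5.2
turn [-0.0031 -0.0001  0.0041] shift(after turn) [ 0.0419  0.0026 -0.0016]
```

```bash
python3 -m handwheel '[[0.65,0.022,0.0025,-0.001,-0.003,0,0.004],[0.65,0.02,0,0,0,0,0],[0.65,0,0,0,0,0,0]]' 40
python3 -c "
from h import *
plan([.5485,.2505,.186],.77)"
python3 -m handwheel '[[0.3,0,0,0,0,0,0],[0.3,0,0,0,0,0,0],[0.3,0,0,0,0,0,0],[0.3,0,0,0,0,0,0]]' 40
python3 -c "
from h import *
plan([.5485,.2505,.186],.77)"
```

```text
clock: 5.5
position: [0.5494, 0.2516, 0.1878]
ee_rot: [0.627, 1.478, -0.623]
force: [-0.4, -0.7, 0.0]
width: 0.646
pos [0.5494 0.2516 0.1878] jawyaw 0.771 x [ 0.002   0.0016 -1.    ] q7 -0.073 w 0.646 F [-0.36 -0.66  0.02] t 5.5
turn [ 0.001   0.0003 -0.0026] shift(after turn) [ 0.0018 -0.0014  0.0001]
clock: 5.9
position: [0.5482, 0.2519, 0.1897]
ee_rot: [0.625, 1.478, -0.623]
force: [-9.1, -8.8, 9.4]
width: 0.396
pos [0.5482 0.2519 0.1897] jawyaw 0.7723 x [ 0.0017  0.     -1.    ] q7 -0.074 w 0.396 F [-9.1  -8.78  9.41] t 5.9
turn [ 0.0023  0.0011 -0.0012] shift(after turn) [ 0.0037 -0.0008  0.0012]
```

```bash
python3 -m handwheel '[[0.2,-0.001,-0.001,0.003,0,0,0],[0.2,0,0,0.003,0,0,0],[0.2,0,0,0.003,0,0,0],[0.2,0,0,0.002,0,0,0],[0.2,0,0,0,0,0,0]]' 45
python3 -c "
from h import *
plan([.5485,.2505,.186],.77)"
```

```text
clock: 6.4
position: [0.553, 0.2469, 0.1898]
ee_rot: [0.625, 1.483, -0.619]
force: [-12.1, 4.7, -0.2]
width: 0.393
pos [0.553  0.2469 0.1898] jawyaw 0.7756 x [-0.0015  0.0046 -1.    ] q7 -0.054 w 0.393 F [-12.11   4.73  -0.19] t 6.4
turn [ 0.0056 -0.0044 -0.0022] shift(after turn) [ 0.0038 -0.0007 -0.0057]
```

```bash
python3 -m handwheel '[[0.2,0,0,0.002,0,0,0],[0.2,0,0,0.002,0,0,0],[0.2,0,0,0.002,0,0,0],[0.2,0,0,0,0,0,0],[0.2,0,0,0,0,0,0],[0.2,0,0,0,0,0,0],[0.2,0,0,0,0,0,0],[0.2,0,0,0,0,0,0],[0.2,0,0,0,0,0,0]]'
python3 - <<'E'
from h import *
c=get_calibration("wrist");im,d=get_image("wrist");cv2.imwrite("pics/w3.png",im)
plan([.5485,.2505,.186],.77)
E
```

```text
clock: 7.3
position: [0.5562, 0.2436, 0.1898]
ee_rot: [0.624, 1.485, -0.618]
force: [-14.1, 5.0, 1.3]
width: 0.392
pos [0.5562 0.2435 0.1898] jawyaw 0.7768 x [-0.0024  0.0052 -1.    ] q7 -0.045 w 0.388 F [-13.27   5.79   1.57] t 7.35
turn [ 0.0068 -0.0054 -0.0019] shift(after turn) [ 0.0038 -0.0007 -0.0104]
```

View pics/w3.png

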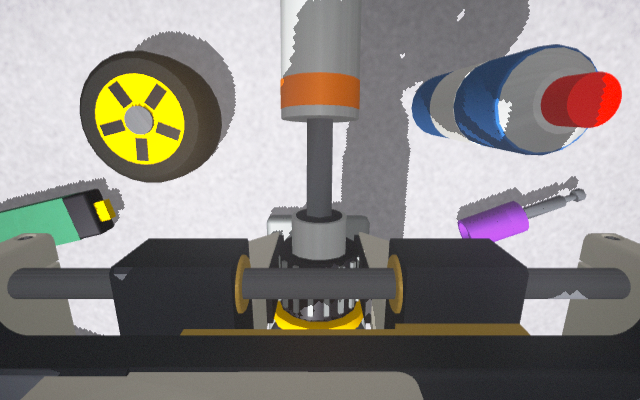

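The driver has popped forward: about 40 mm of shank is showing, head rear edge at v≈120. The collar is about 11.6 mm back. I'll ease the collar forward, release it and back off upwards.

```bash
python3 -m handwheel '[[0.2,0,0,-0.004,0,0,0],[0.2,0,0,-0.004,0,0,0],[0.2,0,0,-0.004,0,0,0],[0.65,0,0,0,0,0,0],[0.65,0,0,0,0,0,0],[0.65,0,0,0,0,0,0],[0.65,-0.035,0,0,0,0,0],[0.65,-0.035,0,0,0,0,0],[0.65,0,0,-0.025,0,0,0],[0.65,0,0,0,0,0,0]]'
python3 - <<'E'
from h import *
c=get_calibration("wrist");im,d=get_image("wrist");cv2.imwrite("pics/w4.png",im)
X=cloud(c,d)
for v in range(0,236,9):
    m=(X[v,:,2]>.17)&(X[v,:,2]<.25);m[:250]=0;m[400:]=0;u=np.nonzero(m)[0]
    if len(u)<5: continue
    uc=(u.min()+u.max())/2;print(v,u.min(),u.max(),X[v,int(uc)].round(4),atz(c,uc,v,.203).round(4))
plan([.489,.311,.25],.77)
E
```

```text
clock: 8.35
position: [0.5332, 0.27, 0.2616]
ee_rot: [0.628, 1.477, -0.614]
force: [-0.6, 1.9, 0.5]
width: 0.651
81 290 341 [0.4712 0.33   0.2103] [0.4711 0.3306 0.203 ]
90 290 341 [0.4748 0.3263 0.2109] [0.4748 0.3268 0.203 ]
99 290 341 [0.4785 0.3225 0.2114] [0.4785 0.3229 0.203 ]
108 290 341 [0.4821 0.3188 0.2129] [0.4823 0.319  0.203 ]
117 290 340 [0.4858 0.315  0.2117] [0.486  0.3148 0.203 ]
126 290 340 [0.4896 0.3111 0.2124] [0.4899 0.3108 0.203 ]
135 290 340 [0.4933 0.3073 0.2132] [0.4939 0.3067 0.203 ]
144 290 340 [0.4972 0.3033 0.2133] [0.4979 0.3026 0.203 ]
153 290 340 [0.5009 0.2996 0.2156] [0.502  0.2984 0.203 ]
162 290 340 [0.5048 0.2955 0.215 ] [0.5061 0.2941 0.203 ]
171 307 323 [0.5101 0.2901 0.2051] [0.5104 0.2898 0.203 ]
180 307 323 [0.5141 0.286  0.2069] [0.5146 0.2854 0.203 ]
189 307 323 [0.5182 0.2818 0.2077] [0.519 0.281 0.203]
198 307 323 [0.5225 0.2773 0.2074] [0.5234 0.2765 0.203 ]
207 307 323 [0.5267 0.273  0.2084] [0.5278 0.2719 0.203 ]
216 307 323 [0.531  0.2687 0.209 ] [0.5324 0.2672 0.203 ]
225 307 323 [0.5351 0.2644 0.2104] [0.537  0.2625 0.203 ]
234 290 340 [0.5391 0.2603 0.2123] [0.5416 0.2577 0.203 ]
pos [0.534  0.2683 0.2606] jawyaw 0.7749 x [ 0.0051  0.0047 -1.    ] q7 -0.062 w 0.649 F [-0.74  0.41  0.1 ] t 8.4
turn [ 0.0049  0.0002 -0.0069] shift(after turn) [ 0.0106 -0.0026 -0.062 ]
```

View pics/w4.png

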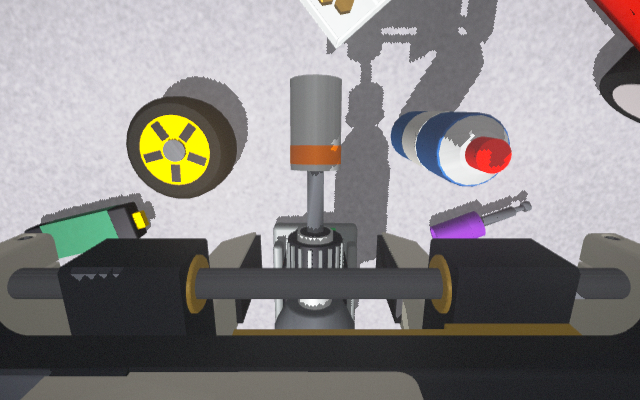

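```bash
python3 -c "
from h import *
plan([.4895,.3109,.179],.77)"
python3 -m handwheel '[[0.65,0,0,-0.03,0.005,0,-0.007],[0.65,0,0,-0.03,0,0,0],[0.65,0,0,0,0,0,0],[0.65,0,0,0,0,0,0]]'
python3 -c "
from h import *
plan([.4895,.3109,.179],.77)"
```

```text
pos [0.534  0.2683 0.2606] jawyaw 0.7749 x [ 0.0051  0.0047 -1.    ] q7 -0.062 w 0.649 F [-0.74  0.41  0.1 ] t 8.4
turn [ 0.0049  0.0002 -0.0069] shift(after turn) [ 0.0816 -0.0023 -0.0616]
clock: 8.8
position: [0.4931, 0.3098, 0.2594]
ee_rot: [0.625, 1.479, -0.629]
force: [0.8, 0.8, -0.3]
width: 0.652
pos [0.4931 0.3098 0.2594] jawyaw 0.7686 x [-0.0011 -0.0019 -1.    ] q7 -0.167 w 0.652 F [ 0.83  0.84 -0.3 ] t 8.8
turn [-0.0014  0.0006  0.0021] shift(after turn) [ 0.0804 -0.0018 -0.0033]
```

```bash
python3 -m handwheel '[[0.65,0,-0.002,0,0,-0.08,0],[0.65,0.03,0,-0.004,0,0,0],[0.65,0.03,0,-0.004,0,0,0],[0.65,0.02,0,-0.002,0,0,0],[0.65,0,0,0,0,0,0],[0.65,0,0,0,0,0,0]]' 35
python3 -c "
from h import *
plan([.4895,.3109,.179],.77)"
```

```text
clock: 9.4
position: [0.4898, 0.3104, 0.1793]
ee_rot: [0.595, 1.404, -0.648]
force: [0.4, -0.3, -0.0]
width: 0.651
pos [0.4898 0.3104 0.1793] jawyaw 0.7664 x [ 0.054  -0.0593 -0.9968] q7 -0.308 w 0.651 F [ 0.37 -0.26 -0.04] t 9.4
turn [-0.0035  0.0803  0.0023] shift(after turn) [ 0.0003  0.0002 -0.0006]
```

Next: grip the head, then draw it out along the tilted tool −z, which is the driver's own axis.

```bash
python3 -m handwheel '[[0.2,0,0,0,0,0,0],[0.2,0,0,0,0,0,0],[0.2,0,0,0,0,0,0],[0.2,0,0,0,0,0,0],[0.2,0,0,0,0,0,0]]' 35
python3 -m handwheel '[[0.2,0,0,-0.006,0,0,0],[0.2,0,0,-0.006,0,0,0],[0.2,0,0,-0.006,0,0,0]]'
```

```text
clock: 9.9
position: [0.4892, 0.3114, 0.1796]
ee_rot: [0.595, 1.404, -0.646]
force: [1.1, -0.8, 0.6]
width: 0.358
clock: 10.2
position: [0.4754, 0.3246, 0.1774]
ee_rot: [0.594, 1.405, -0.647]
force: [-0.1, -0.0, -1.5]
width: 0.36
```

```bash
python3 -m handwheel '[[0.2,0,0,-0.009,0,0,0],[0.2,0,0,-0.009,0,0,0],[0.2,0,0,-0.009,0,0,0],[0.2,0,0,-0.009,0,0,0],[0.2,0,0,0,0,0,0],[0.2,-0.03,0,0,0,0,0],[0.2,-0.03,0,0,0,0.04,0],[0.2,0,0,0,0,0.04,0],[0.2,0,0,0,0,0,0],[0.2,0,0,0,0,0,0]]'
python3 - <<'E'
from h import *
c=get_calibration("wrist");im,d=get_image("wrist");cv2.imwrite("pics/w5.png",im)
plan([.454,-.1825,.2],.943)
E
```

```text
clock: 11.2
position: [0.4484, 0.3525, 0.234]
ee_rot: [0.626, 1.478, -0.631]
force: [-0.5, -0.7, -3.2]
width: 0.358
pos [0.4479 0.3529 0.2339] jawyaw 0.7677 x [-0.0015 -0.0028 -1.    ] q7 -0.293 w 0.361 F [-0.45  0.35 -3.13] t 11.25
turn [-0.1753  0.0007  0.0031] shift(after turn) [ 0.0339 -0.4297  0.3194]
```

View pics/w5.png

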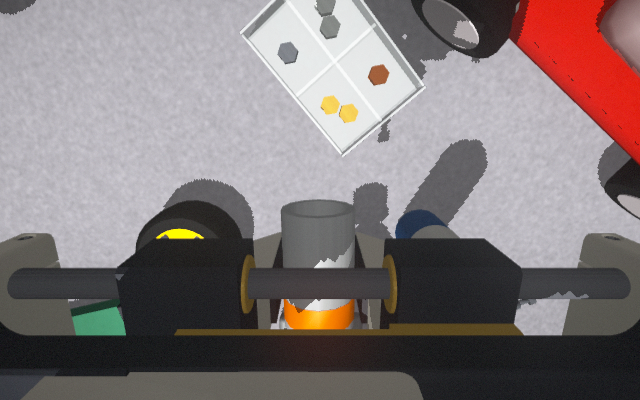

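The driver is held straight, with its socket end face at about (318,214). I'll check where the head sits relative to the pads and its tilt.

Run:
```python
from h import *
c=get_calibration("wrist");s=observe();R0=R.from_rotvec(s["ee_rot"]).as_matrix()
g=s["position"]-.019*R0[:,0]
for v in (201,208,214,222,228):
    print(v,(R0.T@(atz(c,318,v,g[2])-g)).round(4))
im,d=get_image("wrist");X=cloud(c,d)
for v in range(200,262,5): print(v,(R0.T@(X[v,318]-g)).round(4),(R0.T@(X[v,300]-g)).round(4))
```

```text
201 [-0.     -0.0008 -0.0311]
208 [-0.     -0.0008 -0.0279]
214 [-0.     -0.0008 -0.0251]
222 [-0.     -0.0008 -0.0213]
228 [-0.     -0.0008 -0.0185]
200 [ 0.0179 -0.0008 -0.0266] [ 0.2514 -0.0235  0.0382]
205 [ 0.0176 -0.0009 -0.0241] [ 0.0143 -0.0096 -0.0251]
210 [ 0.018  -0.0009 -0.0214] [ 0.0134 -0.0096 -0.0228]
215 [ 0.0165 -0.0009 -0.0192] [-0.009  -0.0083 -0.0276]
220 [-0.0124 -0.0008 -0.0265] [-0.0109 -0.0082 -0.026 ]
225 [-0.0129 -0.0008 -0.0246] [-0.0118 -0.0082 -0.0242]
230 [-0.0123 -0.0008 -0.0222] [-0.0104 -0.0083 -0.0215]
235 [-0.0117 -0.0008 -0.0198] [-0.0112 -0.0083 -0.0195]
240 [-0.0129 -0.0008 -0.018 ] [-0.0109 -0.0083 -0.0172]
245 [-0.0123 -0.0008 -0.0156] [-0.012  -0.0083 -0.0154]
250 [-0.0132 -0.0008 -0.0137] [-0.0102 -0.0084 -0.0124]
255 [-0.0133 -0.0008 -0.0115] [-0.0112 -0.0084 -0.0105]
260 [-0.0132 -0.0008 -0.0092] [-0.0113 -0.0085 -0.0082]
```

```bash
python3 -m handwheel '[[0.2,-0.04,0,0,0,0,0],[0.2,0,0,0,-0.0876,0,0.003],[0.2,0,0,0,-0.0876,0,0],[0.2,0,-0.02,0.015,0,0,0],[0.2,0,-0.039,0.029,0,0,0],[0.2,0,-0.039,0.029,0,0,0],[0.2,0,-0.039,0.029,0,0,0],[0.2,0,-0.039,0.029,0,0,0]]'
python3 -m handwheel '[[0.2,0,-0.039,0.029,0,0,0],[0.2,0,-0.039,0.029,0,0,0],[0.2,0,-0.039,0.029,0,0,0],[0.2,0,-0.039,0.029,0,0,0],[0.2,0,-0.039,0.029,0,0,0],[0.2,0.03,-0.02,0.014,0,0,0],[0.2,0.03,0,0,0,0,0],[0.2,0,0,0,0,0,0],[0.2,0,0,0,0,0,0],[0.2,0,0,0,0,0,0]]'
python3 -c "
from h import *
plan([.4528,-.1816,.12],.943)"
```

```text
clock: 12.1
position: [0.4501, 0.1326, 0.2739]
ee_rot: [0.491, 1.514, -0.49]
force: [1.7, -0.6, -1.9]
width: 0.361
clock: 13.1
position: [0.4544, -0.1321, 0.2156]
ee_rot: [0.491, 1.512, -0.488]
force: [0.7, -0.3, -2.5]
width: 0.361
pos [ 0.4544 -0.1321  0.2156] jawyaw 0.9453 x [ 2.7e-03  7.0e-04 -1.0e+00] q7 0.926 w 0.361 F [ 0.65 -0.33 -2.52] t 13.1
turn [ 0.0023  0.0018 -0.0021] shift(after turn) [ 0.0956 -0.041   0.0278]
```

```bash
python3 -m handwheel '[[0.2,0,-0.021,0.014,0.002,0.002,-0.002],[0.2,0,-0.02,0.014,0,0,0],[0.2,0.03,0,0,0,0,0],[0.2,0.03,0,0,0,0,0],[0.2,0.02,0,0,0,0,0],[0.2,0,0,0,0,0,0],[0.2,0,0,0,0,0,0]]'
python3 - <<'E'
from h import *
c=get_calibration("wrist");im,d=get_image("wrist");cv2.imwrite("pics/w6.png",im)
plan([.4528,-.1816,.051],.943)
E
```

```text
clock: 13.8
position: [0.4528, -0.1824, 0.1355]
ee_rot: [0.492, 1.515, -0.492]
force: [0.0, -0.2, -1.7]
width: 0.361
pos [ 0.4532 -0.1826  0.1359] jawyaw 0.942 x [ 6.e-04 -3.e-04 -1.e+00] q7 0.941 w 0.362 F [ 0.55 -0.38 -2.42] t 13.85
turn [-0.001   0.0007 -0.0001] shift(after turn) [ 0.0849  0.0006 -0.0009]
```

View pics/w6.png

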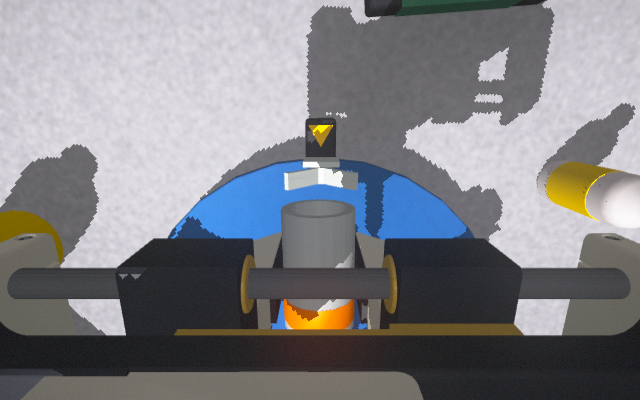

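The driver (u≈318) is lined up with the rim V (mid u≈321.5), about 1.5 mm off. I'll correct that and descend.

```bash
python3 -m handwheel '[[0.2,0.03,0.0018,-0.001,0,0,0],[0.2,0.025,0,0,0,0,0],[0.2,0.015,0,0,0,0,0],[0.2,0.006,0,0,0,0,0],[0.2,0,0,0,0,0,0]]'
python3 -c "
from h import *
plan([.4528,-.1816,.051],.943)"
```

```text
clock: 14.35
position: [0.4526, -0.1808, 0.0588]
ee_rot: [0.493, 1.515, -0.493]
force: [0.3, 0.3, -1.6]
width: 0.36
pos [ 0.4526 -0.1808  0.0588] jawyaw 0.9413 x [-1.e-03  2.e-04 -1.e+00] q7 0.842 w 0.36 F [ 0.28  0.28 -1.64] t 14.35
turn [-0.0017 -0.001   0.0004] shift(after turn) [ 0.0078 -0.0005  0.0007]
```

```bash
python3 -m handwheel '[[0.2,0.003,0,0,0,0,0],[0.2,0.002,0,0,0,0,0],[0.2,0,0,0,0,0,0]]'; python3 -m handwheel '[[0.2,0.0015,0,0,0,0,0],[0.2,0,0,0,0,0,0]]'; python3 -m handwheel '[[0.2,0.0015,0,0,0,0,0],[0.2,0,0,0,0,0,0]]'
```

```text
clock: 14.65
position: [0.4536, -0.181, 0.0547]
ee_rot: [0.493, 1.512, -0.493]
force: [1.0, 0.8, 7.1]
width: 0.363
clock: 14.85
position: [0.4539, -0.1808, 0.0543]
ee_rot: [0.492, 1.512, -0.493]
force: [-4.6, 1.5, 24.2]
width: 0.365
clock: 15.05
position: [0.4544, -0.1806, 0.0537]
ee_rot: [0.492, 1.51, -0.493]
force: [-7.4, 4.1, 38.6]
width: 0.36
```

Contact is firm at TCP z≈0.054. I'll ease the load and let go.

```bash
python3 -m handwheel '[[0.2,-0.0025,0,0,0,0,0],[0.2,0,0,0,0,0,0]]'; python3 -m handwheel '[[0.42,0,0,0,0,0,0],[0.5,0,0,0,0,0,0],[0.6,0,0,0,0,0,0],[0.6,0,0,0,0,0,0],[0.6,0,0,0,0,0,0],[0.6,0,0,0,0,0,0],[0.6,0,0,0,0,0,0],[0.6,0,0,0,0,0,0]]'
python3 -m handwheel '[[0.6,-0.03,0,0,0,0,0],[0.6,-0.04,0,0,0,0,0],[0.6,-0.04,0,0,0,0,0],[0.6,-0.04,0,0,0,0,0],[0.6,-0.04,0,0,0,0,0],[0.6,0,0,0,0,0,0],[0.6,0,0,0,0,0,0]]'
python3 - <<'E'
from h import *
c=get_calibration("wrist");im,d=get_image("wrist");cv2.imwrite("pics/w7.png",im);np.savez("pics/w7.npz",d=d,K=c["camera_matrix"],P=c["pose"])
plan([.554,-.255,.14],.943)
E
```

```text
clock: 15.25
position: [0.4533, -0.181, 0.0541]
ee_rot: [0.493, 1.513, -0.493]
force: [-1.2, 1.2, 13.7]
width: 0.365
clock: 16.05
position: [0.4518, -0.1807, 0.0526]
ee_rot: [0.493, 1.516, -0.493]
force: [-1.2, 0.1, 0.5]
width: 0.599
clock: 16.75
position: [0.4525, -0.181, 0.2433]
ee_rot: [0.493, 1.514, -0.494]
force: [0.4, 0.1, -0.1]
width: 0.602
pos [ 0.4518 -0.1809  0.2421] jawyaw 0.9408 x [-2.4e-03  3.0e-04 -1.0e+00] q7 1.036 w 0.599 F [ 0.4  -0.73 -0.69] t 16.8
turn [-0.0022 -0.0021  0.0011] shift(after turn) [1.021e-01 1.000e-04 1.262e-01]
```

View pics/w7.png

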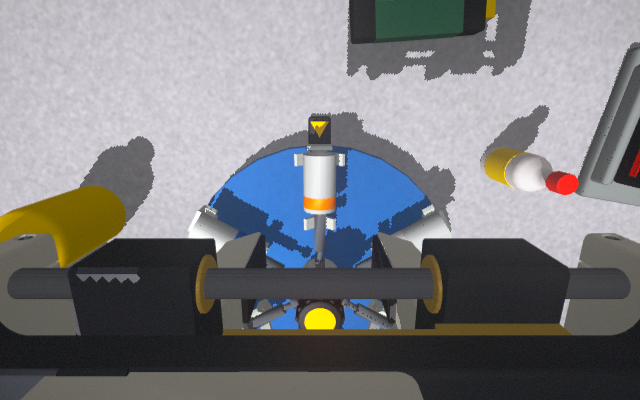

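The driver lies centred in the pocket, with its head at (319,150–213) between the rests, shank towards the hub and socket outwards. I'll check those numbers and locate the knob.

Run:
```python
from h import *
z=np.load("pics/w7.npz");c=dict(camera_matrix=z["K"],pose=z["P"]);X=cloud(c,z["d"])
a=atz(c,319.5,151,.085);b=atz(c,319.5,213,.085);print("ends",a,b,"mid",(a+b)/2,np.linalg.norm(a-b))
for v in range(152,260,12): print(v,X[v,319].round(4))
h1=atz(c,320,319,.13);print("hub",h1,"yaw",np.arctan2(*(h1-a)[1::-1]))
plan([h1[0],h1[1],.15],.943)
```

```text
ends [ 0.42736217 -0.16271007  0.085     ] [ 0.477651   -0.19934278  0.085     ] mid [ 0.45250659 -0.18102643  0.085     ] 0.0622167333718938
152 [ 0.4307 -0.1657  0.0573]
164 [ 0.4369 -0.1702  0.0876]
176 [ 0.4462 -0.1771  0.0881]
188 [ 0.4562 -0.1843  0.0863]
200 [ 0.466  -0.1915  0.0866]
212 [ 0.4757 -0.1986  0.088 ]
224 [ 0.4892 -0.2084  0.0768]
236 [ 0.5003 -0.2165  0.0758]
248 [ 0.5111 -0.2244  0.0766]
hub [ 0.55152133 -0.25267101  0.13      ] yaw -0.6270206749657685
pos [ 0.4518 -0.1809  0.2421] jawyaw 0.9408 x [-2.4e-03  3.0e-04 -1.0e+00] q7 1.036 w 0.599 F [ 0.4  -0.73 -0.69] t 16.8
turn [-0.0022 -0.0021  0.0011] shift(after turn) [0.0921 0.0005 0.1229]
```

Driver level (top at 0.087 m all along), head 122 mm from the hub. Now for the knob.

```bash
python3 -m handwheel '[[0.65,0,0,0.042,-0.002,-0.002,0.001],[0.65,0,0,0.042,0,0,0],[0.65,0,0.0005,0.0405,0,0,0],[0.65,0.03,0,0,0,0,0],[0.65,0.03,0,0,0,0,0],[0.65,0.015,0,0,0,0,0],[0.65,0,0,0,0,0,0],[0.65,0,0,0,0,0,0]]'
python3 -c "
from h import *
plan([.553,-.254,.095],.943)"
```

```text
clock: 17.6
position: [0.5533, -0.2533, 0.1678]
ee_rot: [0.492, 1.515, -0.491]
force: [0.4, -0.6, 0.6]
width: 0.649
pos [ 0.5533 -0.2533  0.1678] jawyaw 0.9435 x [ 0.e+00  5.e-04 -1.e+00] q7 1.014 w 0.649 F [ 0.4  -0.61  0.61] t 17.6
turn [ 0.0005 -0.0003 -0.0004] shift(after turn) [ 0.0728 -0.0007  0.0002]
```

```bash
python3 -m handwheel '[[0.65,0.03,-0.0005,0,0,0,0],[0.65,0.025,0,0,0,0,0],[0.65,0.016,0,0,0,0,0],[0.65,0,0,0,0,0,0],[0.3,0,0,0,0,0,0],[0.3,0,0,0,0,0,0],[0.3,0,0,0,0,0,0],[0.3,0,0,0,0,0,0]]' 35
python3 -c "
from h import *
plan([.553,-.254,.095],.943)"
```

```text
clock: 18.4
position: [0.5544, -0.2539, 0.0983]
ee_rot: [0.491, 1.511, -0.491]
force: [0.5, 2.2, 7.5]
width: 0.473
pos [ 0.5544 -0.2539  0.0983] jawyaw 0.9434 x [ 3.3e-03 -6.0e-04 -1.0e+00] q7 0.967 w 0.473 F [0.55 2.24 7.55] t 18.4
turn [ 0.0004  0.003  -0.0015] shift(after turn) [ 0.0033 -0.0009 -0.001 ]
```

```bash
python3 -m handwheel '[[0.3,0,0,0,0.04,0,0],[0.3,0,0,0,0.06,0,0],[0.3,0,0,0,0.06,0,0],[0.3,0,0,0,0.06,0,0],[0.3,0,0,0,0.06,0,0],[0.3,0,0,0,0.06,0,0]]' 40
python3 -c "
from h import *
plan([.553,-.254,.095],-.104);print(observe()['ft_torque'])"
```

```text
clock: 19.0
position: [0.5542, -0.2541, 0.0983]
ee_rot: [0.755, 1.432, -0.755]
force: [-1.0, -0.1, 7.5]
width: 0.472
pos [ 0.5542 -0.2541  0.0983] jawyaw 0.6021 x [ 0.003  -0.0011 -1.    ] q7 0.678 w 0.472 F [-1.02 -0.06  7.49] t 19.0
turn [ 0.7061  0.0019 -0.0027] shift(after turn) [ 0.0033 -0.0012  0.0001]
[0.00525601 0.07405523 0.75262027]
```

```bash
python3 -m handwheel '[[0.3,0,0,0,0.07,0,0],[0.3,0,0,0,0.07,0,0],[0.3,0,0,0,0.07,0,0],[0.3,0,0,0,0.07,0,0],[0.3,0,0,0,0.07,0,0],[0.3,0,0,0,0.07,0,0],[0.3,0,0,0,0.07,0,0],[0.3,0,0,0,0.07,0,0],[0.3,0,0,0,0.07,0,0],[0.3,0,0,0,0.04,0,0]]' 40
python3 -m handwheel '[[0.3,0,0,0,0.036,0,0],[0.3,0,0,0,0,0,0],[0.3,0,0,0,0,0,0],[0.3,0,0,0,0,0,0]]'
python3 -c "
from h import *
plan([.553,-.254,.095],-.104);print(observe()['ft_torque'])"
```

```text
clock: 20.0
position: [0.5538, -0.2542, 0.0983]
ee_rot: [1.26, 1.173, -1.259]
force: [-1.7, -0.7, 9.2]
width: 0.472
clock: 20.4
position: [0.5537, -0.2542, 0.0983]
ee_rot: [1.285, 1.157, -1.283]
force: [-2.1, 1.0, 8.9]
width: 0.473
pos [ 0.5537 -0.2542  0.0983] jawyaw -0.1031 x [ 2.3e-03 -6.0e-04 -1.0e+00] q7 0.083 w 0.473 F [-2.14  1.01  8.93] t 20.4
turn [ 0.0009  0.0004 -0.0023] shift(after turn) [ 0.0033 -0.0007 -0.0001]
[ 0.12603272  0.44437525 -0.11259194]
```

Release, lift straight up, back towards the robot, and take a look.

```bash
python3 -m handwheel '[[0.65,0,0,0,0,0,0],[0.65,0,0,0,0,0,0],[0.65,0,0,0,0,0,0],[0.65,0,0,0,0,0,0],[0.65,-0.03,0,0,0,0,0],[0.65,-0.04,0,0,0,0,0],[0.65,-0.04,0,0,0,0,0],[0.65,-0.04,0,0,0,0,0],[0.65,-0.04,0,0,0,0,0],[0.65,-0.04,0,0,0,0,0]]'
python3 -m handwheel '[[0.65,0,-0.04,0,0,0,0],[0.65,0,-0.04,0,0,0,0],[0.65,0,-0.04,0,0,0,0],[0.65,0,-0.03,0,0,0,0],[0.65,0,0,0,0,0,0],[0.65,0,0,0,0,0,0]]'
python3 - <<'E'
from h import *
im,d=get_image("top");b=im[110:250,190:470];b=cv2.resize(b,None,fx=2.8,fy=2.8,interpolation=cv2.INTER_CUBIC)
im2,_=get_image("scene");b2=cv2.resize(im2[170:300,160:480],(784,318))
cv2.imwrite("pics/e.png",np.vstack([b[:270],b2]) if 0 else np.vstack([cv2.resize(b,(560,280)),cv2.resize(b2,(560,228))]))
plan([.5,-.25,.3],-.104)
E
```

```text
clock: 21.4
position: [0.5526, -0.2539, 0.3282]
ee_rot: [1.285, 1.159, -1.284]
force: [0.7, -0.8, -0.9]
width: 0.651
clock: 22.0
position: [0.4036, -0.2387, 0.327]
ee_rot: [1.285, 1.157, -1.284]
force: [0.8, -1.1, -0.1]
width: 0.651
pos [ 0.4046 -0.2386  0.3265] jawyaw -0.1023 x [ 9.e-04  3.e-04 -1.e+00] q7 0.278 w 0.651 F [ 0.66  0.03 -0.04] t 22.1
turn [ 0.0017 -0.0004 -0.0009] shift(after turn) [0.0265 0.096  0.0015]
```

View pics/e.png

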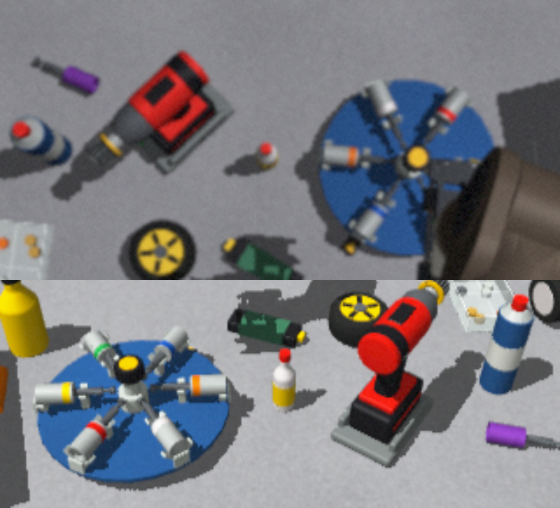

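The orange driver is now at the carousel's left position, (340,156) in the crop, and blue is at the pointer. All the bystanders are in place and the collar is forward. I'll check the angle and hand in.

Run:
```python
from h import *
c=get_calibration("top");im,d=get_image("top");X=cloud(c,d)
hsv=cv2.cvtColor(im,cv2.COLOR_BGR2HSV)
r=np.zeros(d.shape,bool);r[150:225,345:450]=1
hub=np.array([.553,-.254])
b=cv2.inRange(hsv,(5,120,120),(16,255,255))>0
m=r&b&(X[...,2]>.06)&(X[...,2]<.1);p=X[m].mean(0);o=p[:2]-hub;print("orange band",m.sum(),p,np.arctan2(o[1],o[0]),np.linalg.norm(o))
# whole-head: points z .07-.1, within 30deg of expected direction
q=X[r&(X[...,2]>.074)&(X[...,2]<.1)]-np.r_[hub,0];rad=np.hypot(q[:,0],q[:,1]);a=np.arctan2(q[:,1],q[:,0])
for e in (1.467,):
    k=(abs(a-e)<.4)&(rad>.088)&(rad<.155);print("head angle",np.median(a[k]),"expected",e,"n",k.sum(),"z",q[k,2].max(),"r",rad[k].min(),rad[k].max())
s=observe();print(s["force"],s["dq"].round(3))
sign_off()
```

```text
orange band 23 [ 0.5645404  -0.150937    0.08452637] 1.459286639876613 0.1037071041151229
head angle 1.4614555035975287 expected 1.467 n 155 z 0.09141065013525917 r 0.08867611252315412 0.15344210576997241
[ 1.62568207 -0.30716475 -0.9052313 ] [-0.002  0.006  0.003  0.    -0.     0.001  0.003]
the job is handed in; nothing more can be done
```

The orange driver is in the once-empty pocket with its socket outwards. The carousel is one click clockwise, and the job is handed in at about 22 s of the 59 s allowed.

- **Freeing the driver:** I pulled the collar back about 11.6 mm, the driver popped forward, and I eased the collar forward again. I then gripped the head and drew the driver out.
- **Placing it:** I lowered it onto the V rests until contact was felt, with up to 39 N at the wrist, then eased the load and let go.
- **Turning the carousel:** I turned it by the knob, let go, and moved the arm clear above.

**Last checks:**
- **Before the turn:** the driver lay level in the pocket, with its head about 122 mm from the hub (123 expected).
- **After the turn:** the driver's head is at 1.461 rad seen from the hub (1.467 expected), so the rotor is within about 0.01 rad of the click.
- **By eye in the last picture:** the collar looks forward. The stored drivers are in their pockets, with blue now at the pointer. The bystanders in the frame look undisturbed; the screwdriver was not in it.

**Disagreements:** the depth readings ran up to about 3 mm off near the chuck. Two sightings of the pocket's sideways position differed by about 1 mm. I corrected for that before lowering, and the V rests took up the rest.

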